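# Load a beaker into the sample changer

### The job

Load the waiting glass beaker into the sample changer. Turn the carousel, by the bar handle at its centre, until its empty full-size well (not the empty one with the narrow white reducing collar) stands squarely in the loading notch of the clear cover; then set the beaker down gently and upright in that well, fully home, and leave the carousel standing there. Keep the beaker upright all the way and leave the dropper bottle, the tape roll and the rubber bulb where they are.

Things in the scene. Friction and masses are not known exactly. Their poses are not given: they have to be found in the camera images.
- sample_changer: Sample changer: fixed round white housing, 266 mm across. Origin: centre of its underside, on the carousel's axis; z up; its -x axis points to the loading notch. Four steel pillars (8 mm thick, 126 mm from the axis, at 40 and 140 degrees either side of +x) carry a clear flat cover that roofs all wells but the one in the notch.
- cover (a point): Centre of the clear cover's top face, on the axis, 108 mm above the bench. The cover is a flat ring with a thin bright edge, 264 mm across, 4 mm thick, with a round centre hole 120 mm across and one parallel-sided loading notch, 84 mm wide, from that hole straight out through the rim along its -x axis. Its underside is 104 mm above the bench.
- carousel (a joint): Turn of the carousel about the changer's z axis, rad, positive anticlockwise from above, endless; 0 or any whole turn = free full-size well in the middle of the notch. Turns by hand (friction 0.10 N m, damping 0.08) and stays where left. Aluminium turntable 241 mm across, five wells 72 degrees apart: three hold fixed sample beakers up to 100 mm above the bench.
- handle (a point): Centre of the black bar handle, on the carousel's axis 112 mm above the bench. Bar 74 mm long, 20 wide, 24 high (100 to 124 mm above the bench), on a column 29 mm thick; it turns with the carousel, in the cover's 120 mm hole, with room for fingers beside it. Site y axis: along the bar; -x axis: points to the free well, so the bar lies square to that line.
- free_well (a point): Centre of the floor of the empty full-size well, 30 mm above the bench, 85 mm from the axis; turns with the carousel. The well is a grey ring 61 mm across inside, wall 3 mm thick and 16 mm high. The other empty well, two places on, has a white collar with a 33 mm opening, too small for the beaker.
- loading_point (a point): Fixed point on the changer, in the middle of the loading notch, 85 mm from the axis and 30 mm above the bench: the free well's floor centre belongs here.
- beaker: The loose glass beaker to load, about 0.11 kg: 70 mm high, round body 52 mm across, a small spout at the rim towards its -y (57 mm across there). Starts upright on the bench. Origin on its underside, z up, 2.4 mm beside the body's axis (which is at y = +2.4 mm). Grasp it round the body from above, closing along its x axis, near the rim so the hand stays above the cover.
- beaker_foot (a point): Centre of the beaker's underside, on the axis of its round body; axes as the beaker's.
- dropper_1: Bystander: small amber dropper bottle with a red bulb, 36 mm across, 97 mm high, standing on the bench. Origin: centre of its underside.
- tape_roll: Bystander: roll of cloth tape lying flat, 68 mm across, 24 mm high. Origin: centre of its underside.
- pipette_bulb: Bystander: red rubber pipette bulb lying on the bench, 47 x 84 x 48 mm. Origin: centre of its underside.
Things that resemble listed ones, but are neither listed nor needed, are in the scene too. What is shaped like the beaker but blue or turquoise is not meant.

How it is judged:
By the outcome, as a careful person would: the job done as asked, in the order asked, and still so for the second after the job is handed in, with the robot touching nothing.
It also fails if it takes over 67 s, if anything falls off the work surface, if the arm or the gripper's body presses on something with over 40 N, if the wrist force passes 120 N, or if a joint passes its speed limit or range.

### The arm

A 6-joint arm with a two-finger parallel gripper is mounted at the origin on a cart in front of the work surface, level with it; the furniture and walls round the work are solid. World frame = base frame: x ahead of the robot, y to its left, z up, the work surface at z = 0. Lengths are in mm, angles in rad, forces in N, time in s.
With the tool pointing down it reaches from about 350 to 975 mm from the base axis. Payload 7.1 kg.
Tool frame: the origin (TCP) lies midway between the tips of the shut fingers; the grasp point (between the pads) lies 19 mm behind it (ctrl.tcp_to_grasp is the distance from the TCP to the grasp point, in mm); z points along the fingers, y is the line along which they close (so a half turn about z gives the same grasp; the last joint's range is limited). The gripper opens to 88 mm and grips with 3 to 60 N. Pads are 20 mm wide; open, the fingers measure 115 mm over their backs; the gripper's body (75 mm by 178 mm) begins 61 mm behind the grasp point.
Start: joints at [1.274, 0.423, 1.63, -0, 1.089, -0.019], TCP at [171.369, 601.03, 222.675] pointing down, gripper open.
Joint ranges: [-3, 3], [-0.9, 2.11], [0.09, 2.58], [-1.31, 4.45], [0.11, 2.69], [-2.54, 2.54]. Speed limits (rad/s): [2.39, 2.39, 3.01, 3.14, 3.14, 3.14].

### API

Orientations are given as a rotation vector (axis times angle).
In Python, from workcell import get_obs, cams, ticket, boxes_of, ctrl gives the robot as it stands.
- The arm moves only by the shell command python3 -m creep 'ROWS' [OPENING]. ROWS is JSON, one flat list of numbers, 4 for each row, row after row: the shift along the world's x, y, z in m, then the turn about the world's z in rad. In form: [tx, ty, tz, spin, tx, ty, tz, spin, ...]. A call has 1 to 10 rows; each row is the pose to reach, as a shift and turn from the pose commanded when the call began; what a row does not reach only later rows make up. A row lasts 1/12 s, in which the tool goes at most 41.7 mm and 7.16 degrees, less where a joint would pass 70% of its speed; a pose out of reach is approached as far as the arm can. A call with a gripper value outside its range is refused whole. OPENING is the opening, from 0 (shut) to 1 (fully open), set as the call begins (- or left out, the last holds). The fingers move at their own pace and stop on an object; the grip force is fixed at half the most. Time passes only in rows, so rows that repeat a pose let the fingers close. It gives the time, the measured TCP pose, the force, the opening and the grip force at its end, in the units of the state.
- get_obs(): the state, without advancing time (a new reading comes with each control period).
- cams.get_image(name): name is "side" or "top" or "wrist"; returns (picture, depth): 420x560x3 uint8, red, green, blue; 420x560 float32, mm along the optical axis (not along the pixel's ray), 0 where there is no reading.
- cams.get_calibration(name): a dict with "mtx" (3x3 intrinsics, pixels), "D" ([k1, k2, p1, p2, k3] as OpenCV has them; the pictures are not rectified), "R" (3x3) and "t" (3): a world point X has camera coordinates R X + t; the wrist camera has in their place "mount" (4x4, takes a point from camera to tool coordinates, whose origin is the TCP and whose axes are the flange's). Camera axes: x right, y down, z forward; pixel columns grow to the right and rows downward; lengths in mm; the calibration is good to about 2 mm. A picture is of the moment at which its call begins: read the wrist's pose just before it. get_calibration takes no time and is no camera call.
- ticket.close_job(): hands the job in; it is judged then, once.
Trained networks look in the newest picture that a camera, given by its name, has taken for a name from the list of things; names that differ only in an ending like _2 or _b are one class to them, and where a whole thing is asked for, a point or a joint stands for the part that bears it (a point fixed in the world has none). Each returns a list of dicts, best first, with "score" (0 to 1); they miss things now and then, are a little off and sometimes report something else, mostly with a low value. They report only what shows in the picture. A call takes as long as a camera call. They do not tell look-alikes from the thing itself.
- boxes_of(camera, target): "centre" ([column, row] in pixels, amid what is visible of it).
The state is a dict: "t": time; "qpos": joint angles; "qvel": joint speeds; "joint_torque": joint torques, N m; "ee_pos": TCP position; "orientation": TCP orientation; "ft_force": force on the tool from outside, world axes, zero at the start; "moment": the same for the moment, N m; "width": finger opening in mm; "grasp_force": force on a finger pad.
Only numpy, scipy, OpenCV 4.12 (cv2) and the standard library are available. Lean on these libraries where they do the work, as an engineer would, in place of code of your own. Each camera call takes 0.05 s, during which the arm holds its last target. There are 200 camera calls.

## Working session

There is one attempt and no reset: what is moved stays moved. The work goes in short steps, Python scripts to look and compute and a shell command to move; the robot and the scene stay as the last step left them, time stands still between calls to the robot, and variables do not carry over. Pictures are saved under pics/ and viewed, at most 10 in all, crops included, and the job is handed in when it is done.

```bash
ls; mkdir -p pics
cat > h.py <<'E'
import numpy as np, cv2
from scipy.spatial.transform import Rotation as Rn
from workcell import get_obs, cams, ticket, boxes_of, ctrl
def cam(name,o=None):
    c=cams.get_calibration(name); K=np.array(c["mtx"],float); D=np.array(c["D"],float)
    if "R" in c: return K,D,np.array(c["R"],float),np.array(c["t"],float).ravel()
    o=o or get_obs(); T=np.eye(4); T[:3,:3]=Rn.from_rotvec(o["orientation"]).as_matrix(); T[:3,3]=o["ee_pos"]
    M=np.linalg.inv(T@np.array(c["mount"])); return K,D,M[:3,:3],M[:3,3]
def ray(C,px):
    K,D,R,t=C; u=cv2.undistortPoints(np.array(px,float).reshape(-1,1,2),K,D).reshape(-1,2)
    return -R.T@t, np.c_[u,np.ones(len(u))]@R
def onz(C,px,z):
    o,d=ray(C,px); return o+d*((z-o[2])/d[:,2])[:,None]
def ondepth(C,px,dep):
    o,d=ray(C,px); return o+d*np.array(dep).reshape(-1,1)
def proj(C,X):
    K,D,R,t=C; return cv2.projectPoints(np.array(X,float).reshape(-1,3),cv2.Rodrigues(R)[0],t,K,D)[0].reshape(-1,2)
E
python3 - <<'E'
from h import *
print(get_obs())
for n in("top","side"):
    im,d=cams.get_image(n); cv2.imwrite(f"pics/{n}0.png",im[:,:,::-1]); np.savez(f"{n}0.npz",im=im,d=d)
    C=cam(n)
    for t in("sample_changer","cover","handle","beaker","dropper_1","tape_roll","pipette_bulb","free_well"):
        for b in boxes_of(n,t)[:3]:
            c=b["centre"]; z=d[int(c[1]),int(c[0])]
            print(n,t,round(b["score"],2),np.round(c),ondepth(C,c,[z]).round() if z else None)
E
```

```text
pics
{'t': 0.0, 'qpos': array([ 1.27400747e+00,  4.23861952e-01,  1.63066937e+00, -1.53976332e-07,
        1.08859213e+00, -1.89960976e-02]), 'qvel': array([-0.00135268,  0.00027621, -0.00112121,  0.00025587, -0.00106252,
        0.00116656]), 'joint_torque': array([ 5.45519928e-03, -5.44616032e+01, -2.73677605e+01,  6.46084221e-02,
        2.27714237e-02, -9.72637599e-05]), 'ee_pos': array([171.20913289, 600.52431467, 221.89661986]), 'orientation': array([-4.34920614e-01, -3.11109810e+00,  2.37451306e-03]), 'ft_force': array([0.72012058, 0.22120719, 0.11743599]), 'moment': array([-0.03222737, -0.00989943,  0.01777386]), 'grasp_force': 0.0, 'width': 87.75021687012996}
top sample_changer 0.81 [376. 187.] [[ 468. -174.  123.]]
top cover 0.92 [375. 188.] [[ 467. -172.  123.]]
top handle 0.65 [367. 188.] [[ 486. -165.   40.]]
top beaker 0.91 [240. 208.] [[437. 179.  37.]]
top beaker 0.9 [206. 271.] [[269. 270.  34.]]
top beaker 0.88 [286. 208.] [[434.  57.  32.]]
top dropper_1 0.65 [308. 168.] [[539.  -4.  50.]]
top tape_roll 0.85 [171. 187.] [[499. 370.  29.]]
top pipette_bulb 0.78 [180. 231.] [[374. 339.  43.]]
top free_well 0.74 [365. 191.] [[ 480. -161.   28.]]
side sample_changer 0.92 [245. 192.] [[ 475. -123.   90.]]
side cover 0.94 [240. 196.] [[495. -64. 108.]]
side handle 0.94 [249. 204.] [[468. -79.  73.]]
side beaker 0.83 [273. 264.] [[455. 199.  48.]]
side beaker 0.8 [328. 260.] [[333. 228.  63.]]
side beaker 0.7 [361. 281.] [[281. 300.  49.]]
side dropper_1 0.46 [223. 220.] [[550.  13.  77.]]
side tape_roll 0.9 [271. 319.] [[485. 335.   7.]]
side tape_roll 0.39 [244. 198.] [[485. -52. 106.]]
side pipette_bulb 0.33 [245. 194.] [[481. -69. 108.]]
side free_well 0.65 [245. 202.] [[481. -73.  85.]]
```

View pics/top0.png

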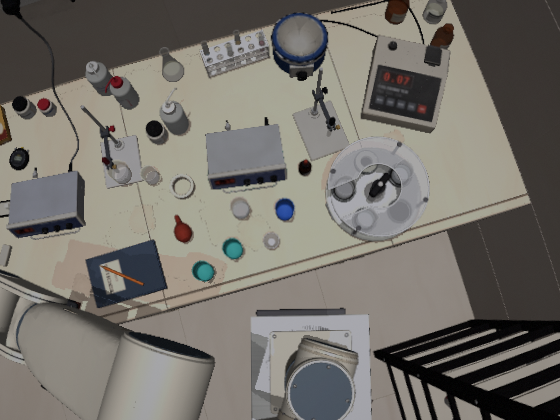

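View pics/side0.png

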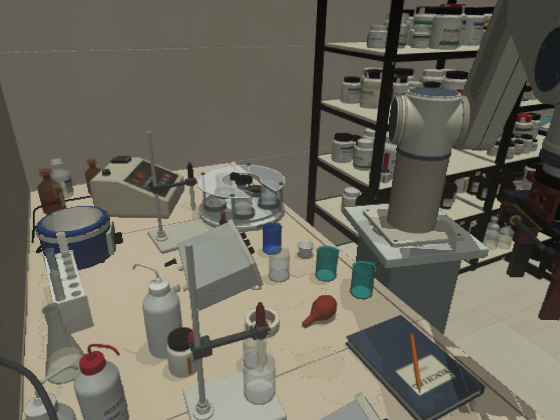

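The top view shows the clear beaker at about (240,208), with turquoise ones at (233,248) and (204,271) and a blue one at (285,209). The changer is at (376,187), with the black handle near (383,184). The side view shows the clear beaker at (279,265). I'll enlarge the changer.

Run:
```python
from h import *
im=np.load("top0.npz")["im"]; 
cv2.imwrite("pics/top0c.png",cv2.resize(im[125:250,310:450],None,fx=4.8,fy=4.8,interpolation=cv2.INTER_CUBIC)[:,:,::-1])
C=cam("top"); print("cam centre",-C[2].T@C[3]); print(onz(C,[[376,187],[383,184]],108), onz(C,[[240,208]],35),onz(C,[[240,208]],0))
print(cams.get_calibration("wrist"))
d=np.load("top0.npz")["d"]
print(d[180:192:2,370:398:2])
```

```text
cam centre [ 161.8458979    70.04120482 1460.50731079]
[[ 472.11390502 -177.54765364  108.        ]
 [ 479.85866607 -196.35922151  108.        ]] [[436.34850893 179.78563898  35.        ]] [[443.08827892 182.48015704   0.        ]]
{'mtx': array([[375.00744461,   0.        , 272.95575732],
       [  0.        , 375.00744461, 206.57274168],
       [  0.        ,   0.        ,   1.        ]]), 'D': array([-0.02527628,  0.        ,  0.        ,  0.        ,  0.        ]), 'mount': array([[ 5.66058986e-04, -9.56936075e-01, -2.90298170e-01,
         8.00333769e+01],
       [ 9.99999394e-01,  2.67517566e-04,  1.06807918e-03,
        -1.40595058e+00],
       [-9.44423643e-04, -2.90298599e-01,  9.56935647e-01,
        -1.61198250e+02],
       [ 0.00000000e+00,  0.00000000e+00,  0.00000000e+00,
         1.00000000e+00]])}
[[1477.376  1472.234  1468.5745 1399.6971 1398.5883 1373.369  1374.4943
  1375.9581 1374.1481 1471.7422 1457.047  1459.0609 1452.3063 1438.4624]
 [1465.6123 1467.0419 1396.633  1390.6132 1378.1522 1371.4407 1368.8323
  1377.5192 1374.3375 1467.487  1461.9525 1455.3644 1468.2749 1453.8586]
 [1468.5994 1399.1958 1394.7197 1376.4661 1370.3986 1372.9364 1369.2894
  1374.1903 1468.581  1463.3357 1467.7306 1461.9443 1460.2969 1468.0852]
 [1457.5309 1395.3466 1377.0607 1372.947  1370.5571 1371.7742 1376.7579
  1392.9113 1396.7069 1473.3533 1464.4694 1469.6566 1465.4524 1456.0251]
 [1457.6106 1392.763  1370.2825 1372.132  1366.1866 1371.5359 1382.3402
  1392.8323 1464.9811 1468.4867 1469.8322 1467.1117 1470.7222 1472.1465]
 [1450.2682 1366.1335 1373.5502 1368.077  1364.926  1376.472  1394.4377
  1393.8936 1465.2013 1462.219  1463.0205 1466.0166 1469.5562 1458.8434]]
```

View pics/top0c.png

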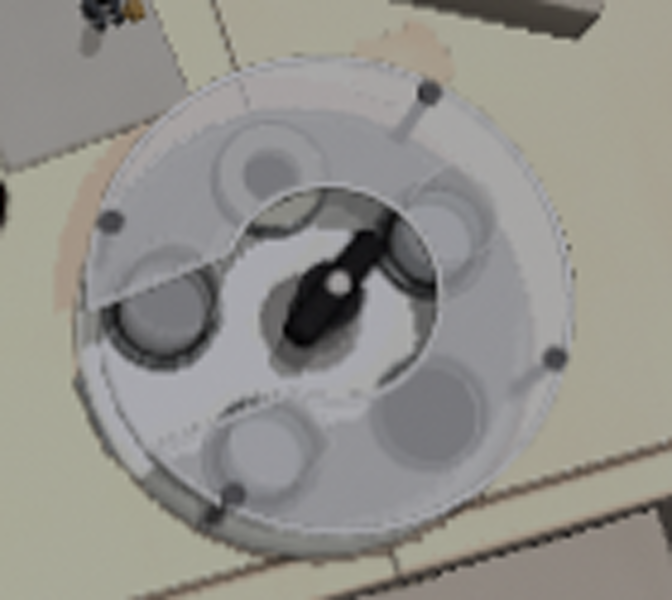

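The enlarged view shows the collar well at crop (268,175) and the free full-size well at (432,415). The notch opens left and slightly down. The handle bar runs (295,335)–(372,240), and the pillar heads are at (428,92), (110,220), (555,357) and (235,495).

Run:
```python
from h import *
C=cam("top")
f=lambda L:(np.array(L,float)+.5)/4.8-.5+[310,125]
P=onz(C,f([[428,92],[110,220],[555,357],[235,495]]),108)
print(P.round(1), P.mean(0)); c=P.mean(0)
n=(P[1]+P[3]-P[0]-P[2])/2; print("notch dir deg",np.degrees(np.arctan2(n[1],n[0])), [np.linalg.norm((p-c)[:2]) for p in P])
B=onz(C,f([[295,335],[372,240]]),124); b=B[1]-B[0]; print(B, np.degrees(np.arctan2(b[1],b[0])),np.linalg.norm(b))
W=onz(C,f([[432,415],[268,175],[165,310]]),[30,46,100][0]); 
for w in W: print(w.round(), np.degrees(np.arctan2(*(w-c)[1::-1])), np.linalg.norm((w-c)[:2]))
o=get_obs(); R=Rn.from_rotvec(o["orientation"]).as_matrix(); print(R.round(3))
```

```text
[[ 588.8 -245.1  108. ]
 [ 517.8  -66.   108. ]
 [ 438.5 -305.9  108. ]
 [ 366.4 -127.4  108. ]] [ 477.87576026 -186.08610868  108.        ]
notch dir deg 111.81804158423178 [np.float64(125.60859283511334), np.float64(126.59000384710447), np.float64(126.08448280611555), np.float64(125.99036356553567)]
[[ 449.26763207 -160.88715034  124.        ]
 [ 500.82262158 -205.3133229   124.        ]] -40.75226513778823 68.05587227731974
[ 422. -254.   30.] -129.61975988455222 87.69772904327361
[ 564. -166.   30.] 12.993374307025459 88.38288391026826
[ 485. -103.   30.] 85.01553171105404 83.09713085583115
[[-0.962  0.274  0.   ]
 [ 0.274  0.962  0.   ]
 [ 0.     0.    -1.   ]]
```

Run:
```python
from h import *
C=cam("top"); d=np.load("top0.npz")["d"]
v,u=np.mgrid[0:420,0:560]; m=(d>0)
X=ondepth(C,np.c_[u[m],v[m]],d[m]); k=(X[:,2]>110)&(X[:,0]>250)&(X[:,0]<750)&(X[:,1]<700)
Y=X[k]; g=np.round(Y[:,:2]/40)*40
for q in np.unique(g,axis=0):
    s=Y[(g==q).all(1)]
    if len(s)>3: print(q, s[:,2].max().round(), len(s),end="; ")
```

```text
[ 360. -680.] 132.0 18; [ 360. -240.] 115.0 33; [ 360. -200.] 116.0 50; [ 360. -160.] 116.0 55; [ 360. -120.] 118.0 36; [ 400. -680.] 152.0 89; [ 400. -640.] 149.0 4; [ 400. -280.] 116.0 39; [ 400. -240.] 118.0 62; [ 400. -200.] 118.0 39; [ 400. -160.] 115.0 36; [ 400. -120.] 115.0 37; [400. -80.] 112.0 8; [ 440. -680.] 157.0 16; [ 440. -640.] 183.0 162; [ 440. -320.] 117.0 29; [ 440. -280.] 118.0 39; [ 440. -240.] 118.0 39; [ 440. -200.] 121.0 8; [ 440. -160.] 130.0 49; [ 480. -640.] 215.0 279; [ 480. -320.] 116.0 19; [ 480. -280.] 116.0 55; [ 480. -240.] 116.0 27; [ 480. -200.] 130.0 105; [ 480. -160.] 128.0 39; [ 480. -120.] 114.0 6; [480. -80.] 114.0 26; [480. -40.] 118.0 13; [ 520. -640.] 244.0 379; [ 520. -320.] 112.0 10; [ 520. -280.] 115.0 50; [ 520. -240.] 116.0 35; [ 520. -200.] 127.0 22; [ 520. -160.] 113.0 13; [ 520. -120.] 114.0 39; [520. -80.] 119.0 55; [520. -40.] 114.0 4; [520. 480.] 154.0 17; [520. 520.] 199.0 81; [ 560. -640.] 269.0 368; [ 560. -600.] 283.0 117; [ 560. -280.] 114.0 37; [ 560. -240.] 115.0 44; [ 560. -200.] 115.0 41; [ 560. -160.] 116.0 43; [ 560. -120.] 115.0 39; [560. -80.] 117.0 12; [560. 520.] 190.0 63; [ 600. -600.] 311.0 595; [ 600. -240.] 120.0 35; [ 600. -200.] 114.0 32; [ 600. -160.] 116.0 28; [ 600. -120.] 115.0 11; [600. -80.] 203.0 39; [600. -40.] 205.0 27; [600. 520.] 161.0 96; [ 640. -600.] 347.0 720; [640. -80.] 215.0 22; [640. -40.] 217.0 79; [640. 360.] 116.0 5; [640. 520.] 319.0 189; [ 680. -600.] 385.0 847; [680. -40.] 176.0 93; [680. 320.] 126.0 30; [680. 360.] 179.0 271; [680. 400.] 145.0 28; [ 720. -600.] 400.0 455; [ 720. -560.] 417.0 517; [720. -40.] 308.0 178; [720.  -0.] 172.0 16; [720. 320.] 172.0 6; [720. 360.] 182.0 62; [720. 520.] 170.0 9; [720. 680.] 119.0 8; [ 760. -560.] 430.0 278; [ 760. -360.] 114.0 4; [760. 520.] 170.0 11; [760. 680.] 137.0 15;
```

```bash
python3 -m creep '[0.01,-0.015,0.005,-0.05, 0.03,-0.04,0.015,-0.1, 0.05,-0.075,0.025,-0.15, 0.07,-0.11,0.035,-0.2, 0.09,-0.145,0.04,-0.25, 0.11,-0.18,0.05,-0.3, 0.13,-0.215,0.05,-0.35, 0.15,-0.25,0.05,-0.4, 0.17,-0.28,0.05,-0.43, 0.18,-0.295,0.05,-0.434]'
```

```text
t: 1.73
ee_pos: [352.6, 303.1, 273.0]
orientation: [1.099, 2.942, -0.0]
ft_force: [-0.2, 1.4, 0.0]
width: 87.3
grasp_force: 0.0
```

```bash
python3 -m creep '[0.02,-0.03,0,0, 0.045,-0.065,0,0, 0.065,-0.1,0,0, 0.08,-0.12,0,0, 0.085,-0.124,0,0, 0.085,-0.124,0,0]'
python3 - <<'E'
from h import *
o=get_obs(); im,d=cams.get_image("wrist"); cv2.imwrite("pics/w1.png",im[:,:,::-1]); C=cam("wrist",o)
np.savez("w1.npz",im=im,d=d,p=o["ee_pos"],r=o["orientation"])
print(o["ee_pos"],o["t"],proj(C,[[437,179,70],[443,182,0]]))
for t in("beaker","beaker_foot","dropper_1"):
  for b in boxes_of("wrist",t)[:4]: print(t,b["score"],b["centre"],onz(C,b["centre"],35))
E
```

```text
t: 2.23
ee_pos: [437.4, 181.1, 272.8]
orientation: [1.099, 2.943, 0.001]
ft_force: [-0.7, -0.6, 0.1]
width: 87.8
grasp_force: 0.0
[437.37145215 181.0756207  272.82905412] 2.2333 [[272.00069307 177.79772874]
 [277.34877507 167.00654705]]
beaker 0.9 [191.4, 234.5] [[432.41276151  61.36997685  35.        ]]
beaker 0.88 [275.3, 172.3] [[440.57546446 180.57711739  35.        ]]
beaker 0.84 [212.1, 74.8] [[323.11611643 197.89002476  35.        ]]
beaker 0.56 [237.6, 1.9] [[290.76685706 262.20566755  35.        ]]
beaker_foot 0.83 [187.3, 235.8] [[430.47555646  56.71511816  35.        ]]
beaker_foot 0.61 [270.5, 174.9] [[439.3338256  174.77154031  35.        ]]
beaker_foot 0.6 [213.3, 70.6] [[320.9955491  201.56159698  35.        ]]
dropper_1 0.57 [226.9, 322.3] [[543.42456714  13.02122608  35.        ]]
```

View pics/w1.png

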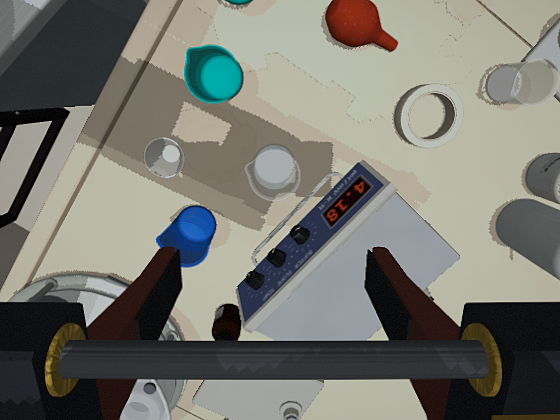

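The clear beaker is at (273,170), with its spout to the lower left at about (250,182). The fingers stand clear of it. I'll enlarge it and move on to the changer in the meantime.

```bash
python3 - <<'E'
from h import *
im=np.load("w1.npz")["im"]
cv2.imwrite("pics/w1c.png",cv2.resize(im[135:210,230:320],None,fx=7,fy=7,interpolation=cv2.INTER_CUBIC)[:,:,::-1])
E
python3 -m creep '[0,-0.02,0,0, 0.005,-0.05,0,0, 0.01,-0.09,0,0, 0.015,-0.13,0,0, 0.02,-0.17,0,0, 0.025,-0.21,0,0, 0.03,-0.25,0,0, 0.035,-0.29,0,0, 0.038,-0.32,0,0, 0.04,-0.34,0,0]' 0.55
python3 -m creep '[0,-0.015,0,0, 0,-0.024,0,0, 0,-0.026,0,0, 0,-0.026,0,0]'
python3 - <<'E'
from h import *
o=get_obs(); im,d=cams.get_image("wrist"); cv2.imwrite("pics/w2.png",im[:,:,::-1]); C=cam("wrist",o)
np.savez("w2.npz",im=im,d=d,p=o["ee_pos"],r=o["orientation"]); print(o["ee_pos"],o["t"],o["width"])
for t in("sample_changer","handle","free_well"):
  for b in boxes_of("wrist",t)[:4]: print(t,b["score"],b["centre"])
E
```

```text
t: 3.27
ee_pos: [476.8, -159.4, 272.8]
orientation: [1.094, 2.944, -0.0]
ft_force: [-0.2, -0.4, -0.3]
width: 48.2
grasp_force: 0.0
t: 3.6
ee_pos: [476.4, -183.2, 272.6]
orientation: [-1.094, -2.945, -0.0]
ft_force: [-0.4, 0.6, -0.8]
width: 48.4
grasp_force: 0.0
[ 476.44294019 -183.17666461  272.56766486] 3.6 48.38512463389941
sample_changer 0.75 [271.6, 170.6]
handle 0.68 [291.4, 158.9]
free_well 0.61 [289.6, 160.0]
```

View pics/w1c.png

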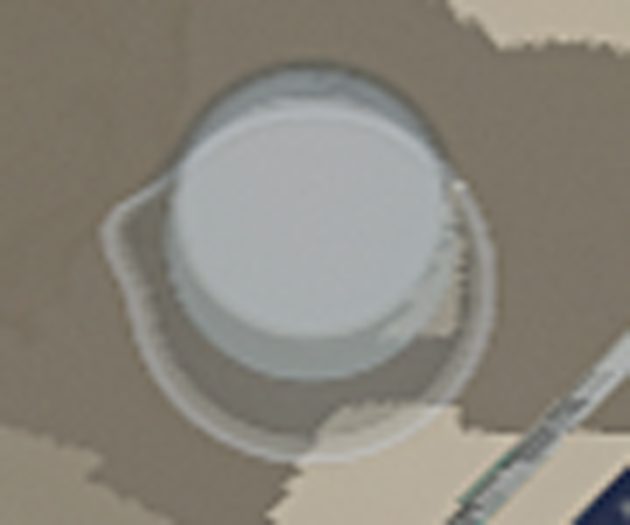

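View pics/w2.png

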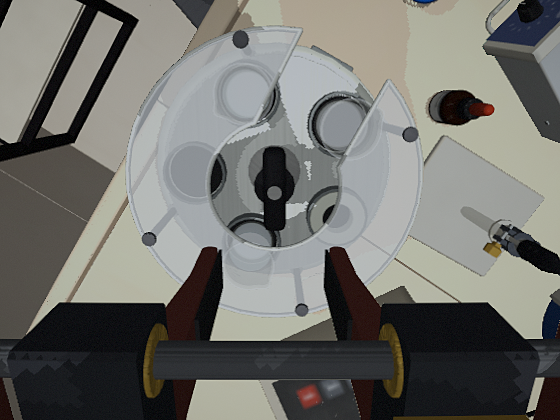

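The rim circle is centred at crop (311,278) with the spout tip at (103,228). In the changer view the pillar heads are at (240,40), (410,134), (149,239) and (302,310). The bar runs (273,147)–(274,230), the free grey well is at (200,170) and the collar well at (330,213).

Run:
```python
from h import *
z=np.load("w1.npz"); C=cam("wrist",{"ee_pos":z["p"],"orientation":z["r"]})
P=onz(C,[[274,174.3],[244.3,167.1]],70); s=P[1]-P[0]; print("beaker axis",P[0],"spout",np.degrees(np.arctan2(s[1],s[0])),np.linalg.norm(s))
z=np.load("w2.npz"); C=cam("wrist",{"ee_pos":z["p"],"orientation":z["r"]}); im=z["im"].astype(int)
P=onz(C,[[410,134],[240,40],[302,310],[149,239]],108); c=P.mean(0); n=(P[0]+P[1]-P[2]-P[3])/2
print(P.round(1),c,"notch",np.degrees(np.arctan2(n[1],n[0])),np.linalg.norm(P[:,:2]-c[:2],axis=1))
# bar edges per row
for v in (152,158,205,215,225):
    r=im[v,250:300].mean(1); k=np.where(r<55)[0]+250; print(v,k.min(),k.max())
col=im[140:240,274].mean(1); k=np.where(col<55)[0]+140; print("col",k.min(),k.max())
o=get_obs(); R=Rn.from_rotvec(o["orientation"]).as_matrix(); print("tool y deg",np.degrees(np.arctan2(R[1,1],R[0,1])))
```

```text
beaker axis [435.62530889 182.81100636  70.        ] spout -144.83188060980345 30.088276362743994
[[ 517.9  -64.4  108. ]
 [ 367.  -125.3  108. ]
 [ 590.4 -244.6  108. ]
 [ 438.7 -304.9  108. ]] [ 478.51653289 -184.77923388  108.        ] notch 111.85411471085088 [126.64366592 126.37804828 126.89124685 126.51531432]
152 264 284
158 263 285
205 264 284
215 250 284
225 263 284
col 147 239
tool y deg 49.30005307137351
```

```bash
python3 -m creep '[0.002,-0.0015,-0.02,0, 0.002,-0.0015,-0.05,0, 0.002,-0.0015,-0.08,0, 0.002,-0.0015,-0.11,0, 0.002,-0.0015,-0.13,0, 0.002,-0.0015,-0.145,0, 0.002,-0.0015,-0.155,0, 0.002,-0.0015,-0.163,0, 0.002,-0.0015,-0.1695,0, 0.002,-0.0015,-0.1695,0]'
python3 -m creep '[0,0,0,0,0,0,0,0,0,0,0,0,0,0,0,0,0,0,0,0,0,0,0,0]' 0.0
```

```text
t: 4.63
ee_pos: [478.2, -185.1, 102.6]
orientation: [-1.094, -2.944, -0.0]
ft_force: [-0.3, 0.7, -1.0]
width: 48.2
grasp_force: 0.0
t: 5.13
ee_pos: [479.6, -184.8, 103.8]
orientation: [1.096, 2.942, 0.003]
ft_force: [3.6, 7.3, 0.5]
width: 20.0
grasp_force: 30.0
```

```bash
python3 -m creep '[0.001,0.001,0,-0.05, 0.001,0.001,0,-0.14, 0.001,0.001,0,-0.24, 0.001,0.001,0,-0.34, 0.001,0.001,0,-0.44, 0.001,0.001,0,-0.54, 0.001,0.001,0,-0.64, 0.001,0.001,0,-0.74, 0.001,0.001,0,-0.84, 0.001,0.001,0,-0.94]'
python3 -m creep '[0,0,0,-0.1,0,0,0,-0.2,0,0,0,-0.3,0,0,0,-0.4,0,0,0,-0.5,0,0,0,-0.6,0,0,0,-0.7,0,0,0,-0.8,0,0,0,-0.9,0,0,0,-1.0]'
python3 -m creep '[0,0,0,-0.06,0,0,0,-0.09,0,0,0,-0.11,0,0,0,-0.11,0,0,0,-0.11,0,0,0,-0.11]'
python3 -c "
from h import *
o=get_obs(); R=Rn.from_rotvec(o['orientation']).as_matrix(); print('tool y deg',np.degrees(np.arctan2(R[1,1],R[0,1])),o['moment'],o['qpos'])"
```

```text
t: 5.97
ee_pos: [478.1, -185.3, 103.8]
orientation: [-2.313, -2.125, 0.004]
ft_force: [-7.8, -5.6, 7.0]
width: 19.7
grasp_force: 30.0
t: 6.8
ee_pos: [476.6, -184.3, 103.7]
orientation: [-3.048, -0.755, 0.008]
ft_force: [-10.7, -0.5, 11.8]
width: 19.4
grasp_force: 30.0
t: 7.3
ee_pos: [476.5, -184.2, 103.7]
orientation: [-3.083, -0.593, 0.008]
ft_force: [-11.3, -0.0, 14.0]
width: 19.8
grasp_force: 30.0
tool y deg -68.23486687925875 [-0.2094385   1.9715215  -0.06822745] [-3.91408150e-01  4.40018542e-01  1.95484368e+00 -1.56641684e-03
  7.51851648e-01  8.00655643e-01]
```

```bash
python3 -m creep '[0,0,0,0,0,0,0,0,0,0,0,0,0,0,0,0]' 0.5
python3 -m creep '[0,0,0.015,0, 0,0,0.04,0, 0,0,0.08,0, 0,0,0.12,0, 0,0,0.15,0, 0,0,0.165,0, 0,0,0.17,0,0,0,0.17,0,0,0,0.17,0]'
python3 - <<'E'
from h import *
o=get_obs(); im,d=cams.get_image("wrist"); cv2.imwrite("pics/w3.png",im[:,:,::-1]); C=cam("wrist",o)
np.savez("w3.npz",im=im,d=d,p=o["ee_pos"],r=o["orientation"]); print(o["ee_pos"],o["t"],o["width"])
E
```

```text
t: 7.63
ee_pos: [479.7, -184.6, 103.3]
orientation: [3.085, 0.593, 0.001]
ft_force: [0.6, 0.9, 0.5]
width: 42.3
grasp_force: 0.0
t: 8.38
ee_pos: [478.9, -184.2, 272.1]
orientation: [-3.084, -0.593, 0.002]
ft_force: [0.7, -0.1, -0.6]
width: 44.2
grasp_force: 0.0
[ 478.86852422 -184.22548148  272.14666199] 8.3833 44.171432082908964
```

View pics/w3.png

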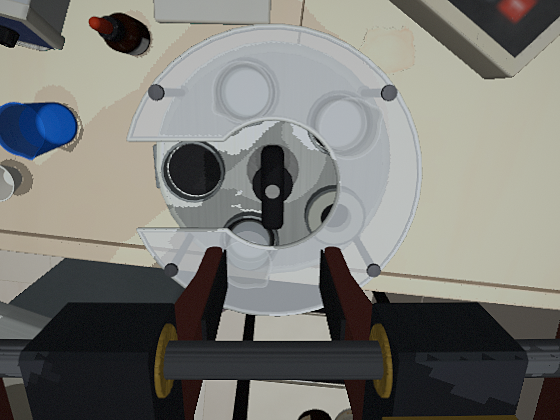

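The empty well at (193,170) now stands in the notch, whose edges are at rows 141 and 228. I'll measure how well it is centred.

Run:
```python
from h import *
z=np.load("w3.npz"); C=cam("wrist",{"ee_pos":z["p"],"orientation":z["r"]}); im=z["im"]; g=im.mean(2)
P=onz(C,[[156,92],[171,270],[388,93],[373,270]],108); c=P.mean(0); n=(P[0]+P[1]-P[2]-P[3])/2
a=np.arctan2(n[1],n[0]); print(c,"notch",np.degrees(a),np.linalg.norm(P[:,:2]-c[:2],axis=1))
m=np.zeros_like(g,np.uint8); w=g[125:215,150:235]<60; m[125:215,150:235]=w
k,l,s,ce=cv2.connectedComponentsWithStats(m); i=1+s[1:,4].argmax(); print(s[i],ce[i])
ct=max(cv2.findContours((l==i).astype(np.uint8),0,1)[0],key=len); print(cv2.fitEllipse(cv2.convexHull(ct)))
ep=cv2.fitEllipse(cv2.convexHull(ct))[0]
for zz in(30,46):
  p=onz(C,ep,zz)[0]; v=p-c; print(zz,p,"angle",np.degrees(np.arctan2(v[1],v[0])),np.linalg.norm(v[:2]))
  q=onz(C,[[ep[0]-1,ep[1]],[ep[0],ep[1]]],zz); print("mm/px",np.linalg.norm(q[1]-q[0]))
np.set_printoptions(linewidth=200)
for v in (155,165,210,220): 
  r=g[v,250:300]; k=np.where(r<50)[0]+250; print(v,k.min(),k.max())
for u in(150,170,190,210): print(u,[(v,int(g[v,u])) for v in range(136,146)],[(v,int(g[v,u])) for v in range(222,234)])
o=get_obs(); R=Rn.from_rotvec(o["orientation"]).as_matrix(); print("tool y",np.degrees(np.arctan2(R[1,1],R[0,1])))
```

```text
[ 477.11990362 -184.70097333  108.        ] notch 111.70291967487974 [126.61451778 126.58699786 126.21064451 126.36740611]
[ 169  144   52   51 2064] [194.34883721 169.25629845]
((194.336669921875, 169.28433227539062), (48.82810592651367, 53.48422622680664), 129.56028747558594)
30 [ 446.36840095 -105.29850971   30.        ] angle 111.1707133756441 85.14931675939685
mm/px 1.095511377162428
46 [ 450.58651735 -107.30995803   46.        ] angle 108.92419651240264 81.81313974810908
mm/px 1.0520461159349959
155 261 283
165 261 283
210 262 283
220 250 282
150 [(136, 175), (137, 168), (138, 185), (139, 188), (140, 169), (141, 137), (142, 160), (143, 170), (144, 169), (145, 169)] [(222, 183), (223, 183), (224, 182), (225, 184), (226, 189), (227, 125), (228, 144), (229, 179), (230, 193), (231, 175), (232, 182), (233, 191)]
170 [(136, 184), (137, 170), (138, 187), (139, 191), (140, 167), (141, 145), (142, 186), (143, 192), (144, 190), (145, 192)] [(222, 181), (223, 182), (224, 182), (225, 184), (226, 190), (227, 124), (228, 141), (229, 178), (230, 196), (231, 177), (232, 183), (233, 191)]
190 [(136, 183), (137, 169), (138, 187), (139, 193), (140, 173), (141, 128), (142, 130), (143, 89), (144, 35), (145, 28)] [(222, 125), (223, 125), (224, 124), (225, 125), (226, 131), (227, 87), (228, 113), (229, 138), (230, 153), (231, 146), (232, 173), (233, 164)]
210 [(136, 184), (137, 169), (138, 189), (139, 194), (140, 168), (141, 150), (142, 193), (143, 209), (144, 125), (145, 46)] [(222, 124), (223, 125), (224, 124), (225, 123), (226, 126), (227, 108), (228, 109), (229, 136), (230, 150), (231, 200), (232, 173), (233, 174)]
tool y -68.23890447257376
```

Run:
```python
from h import *
z=np.load("w3.npz"); C=cam("wrist",{"ee_pos":z["p"],"orientation":z["r"]}); im=z["im"]; g=im.mean(2)
c=np.array([478.0,-185.0]); th=np.linspace(0,2*np.pi,721)
G=cv2.resize(im[125:240,145:300],None,fx=5,fy=5,interpolation=cv2.INTER_CUBIC)[:,:,::-1].copy()
a=np.radians(111.8); w=c+85*np.array([np.cos(a),np.sin(a)]); b=np.array([np.cos(a),np.sin(a)]); t=np.array([-b[1],b[0]])
def dr(X,col): 
    p=((proj(C,X)-[145,125]+.5)*5-.5); cv2.polylines(G,[p.round().astype(int).reshape(-1,1,2)],True,col,1)
for r,zz,col in((30.5,30,(0,255,0)),(30.5,46,(0,0,255)),(33.5,46,(255,0,255))):
    dr(np.c_[w[0]+r*np.cos(th),w[1]+r*np.sin(th),0*th+zz],col)
dr([np.r_[c+i*10*b+j*37*t,124] for i,j in((1,1),(1,-1),(-1,-1),(-1,1))],(0,255,255))
for j in(42,-42): dr([np.r_[c+x*b+j*t,108] for x in(60,120)],(255,255,0))
cv2.imwrite("pics/w3c.png",G)
```

```text
(no output)
```

View pics/w3c.png

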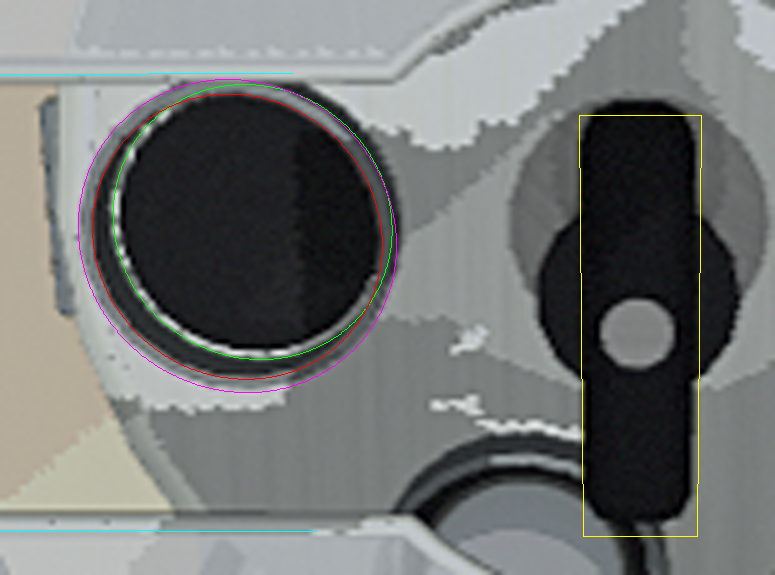

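The model lines up with the picture: the well ring and bar fit at 111.8°, and the notch edges agree within about 1–2 px. So the carousel stands right. I'll check the beaker's base and the clearance for the fingers.

Run:
```python
from h import *
z=np.load("w1.npz"); C=cam("wrist",{"ee_pos":z["p"],"orientation":z["r"]}); d=z["d"]; im=z["im"]
print("base",onz(C,[[273.9,169]],2))
c=np.array([435.6,182.8]); a=np.radians(-54.8); u=np.array([np.cos(a),np.sin(a)]); n=np.array([-u[1],u[0]])
v,uu=np.mgrid[0:300,0:560]; m=d[:300]>0; X=ondepth(C,np.c_[uu[m],v[m]],d[:300][m]); q=X[:,:2]-c; s=q@u; t=q@n
# in finger corridor, heights
for lo in range(-110,120,10):
    k=(s>=lo)&(s<lo+10)&(abs(t)<16); k2=(s>=lo)&(s<lo+10)&(abs(t)<45)
    print(lo, X[k,2].max().round() if k.any() else None, X[k2,2].max().round() if k2.any() else None, end=" | ")
C2=cam("top"); zt=np.load("top0.npz")["im"]; print(proj(C2,[[435.6,182.8,70],[435.6,182.8,0]]))
cr=cv2.resize(zt[188:228,218:262],None,fx=12,fy=12,interpolation=cv2.INTER_CUBIC)[:,:,::-1].copy()
th=np.linspace(0,6.2832,200)
for zz,col in((70,(0,0,255)),(0,(0,255,0))):
    p=(proj(C2,np.c_[c[0]+26*np.cos(th),c[1]+26*np.sin(th),0*th+zz])-[218,188]+.5)*12-.5
    cv2.polylines(cr,[p.round().astype(int).reshape(-1,1,2)],True,col,1)
cv2.imwrite("pics/b.png",cr)
```

```text
base [[443.24074604 178.64432864   2.        ]]
-110 1.0 1.0 | -100 1.0 2.0 | -90 1.0 1.0 | -80 1.0 1.0 | -70 1.0 1.0 | -60 0.0 1.0 | -50 1.0 1.0 | -40 1.0 1.0 | -30 71.0 71.0 | -20 70.0 319.0 | -10 37.0 303.0 | 0 36.0 319.0 | 10 69.0 305.0 | 20 70.0 288.0 | 30 -1.0 9.0 | 40 1.0 76.0 | 50 0.0 78.0 | 60 1.0 75.0 | 70 1.0 94.0 | 80 70.0 100.0 | 90 9.0 101.0 | 100 72.0 100.0 | 110 78.0 101.0 | [[237.83487361 205.79805687]
 [239.88670393 210.66653209]]
```

View pics/b.png

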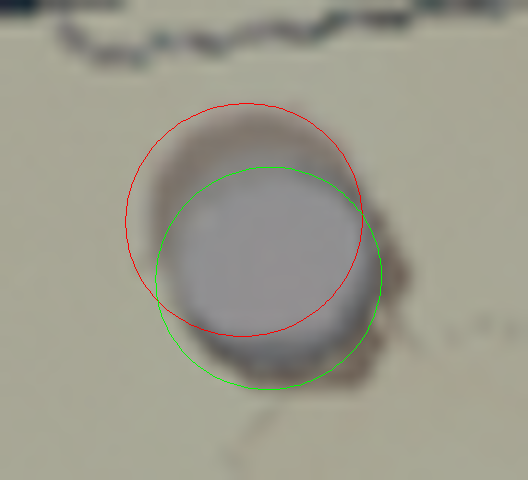

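```bash
cat > rim.py <<'E'
from h import *
from scipy.optimize import least_squares
def rim(C,d,c0,z0=64,z1=76,rr=45,R=25.5):
    v,u=np.mgrid[0:300,0:560]; m=d[:300]>0; X=ondepth(C,np.c_[u[m],v[m]],d[:300][m])
    k=(X[:,2]>z0)&(X[:,2]<z1)&(np.hypot(*(X[:,:2]-c0).T)<rr); Y=X[k]
    f=least_squares(lambda p:np.hypot(*(Y[:,:2]-p[:2]).T)-p[2],[*c0,R],loss="soft_l1",f_scale=1.0)
    q=Y[:,:2]-f.x[:2]; r=np.hypot(*q.T); far=q[r>f.x[2]+3]
    an=np.degrees(np.arctan2(*far.sum(0)[::-1])) if len(far) else None
    print(len(Y),f.x.round(1),"z",Y[:,2].mean().round(1),"spout",an,len(far)); 
    print(np.histogram(np.degrees(np.arctan2(q[:,1],q[:,0])),12,(-180,180))[0])
    k=(X[:,2]>20)&(X[:,2]<45)&(np.hypot(*(X[:,:2]-c0).T)<30); print("inside",k.sum(),X[k].mean(0).round(1))
    return f.x
E
python3 - <<'E'
from rim import *
z=np.load("w1.npz"); C=cam("wrist",{"ee_pos":z["p"],"orientation":z["r"]}); rim(C,z["d"],np.array([437.,181.]))
z=np.load("top0.npz"); rim(cam("top"),z["d"],np.array([437.,181.]))
E
python3 -m creep '[-0.001,0.02,0,0.05, -0.004,0.05,0,0.1, -0.007,0.09,0,0.15, -0.011,0.13,0,0.2, -0.015,0.17,0,0.234, -0.019,0.21,0,0.234, -0.023,0.25,0,0.234, -0.027,0.29,0,0.234, -0.032,0.33,0,0.234, -0.036,0.35,0,0.234]' 1.0
python3 -m creep '[-0.002,0.01,-0.02,0, -0.003,0.014,-0.05,0, -0.003,0.014,-0.08,0, -0.003,0.014,-0.1,0, -0.003,0.014,-0.11,0, -0.003,0.014,-0.11,0, -0.003,0.014,-0.11,0]'
python3 - <<'E'
from rim import *
o=get_obs(); im,d=cams.get_image("wrist"); cv2.imwrite("pics/w4.png",im[:,:,::-1]); C=cam("wrist",o)
np.savez("w4.npz",im=im,d=d,p=o["ee_pos"],r=o["orientation"]); print(o["ee_pos"],o["t"],o["width"])
rim(C,d,np.array([437.,181.])); R=Rn.from_rotvec(o["orientation"]).as_matrix(); print("tool y",np.degrees(np.arctan2(R[1,1],R[0,1])))
for b in boxes_of("wrist","beaker")[:3]: print(b["score"],b["centre"],onz(C,b["centre"],35))
E
```

```text
524 [437.7 182.3  24.7] z 67.8 spout -147.67802541293605 21
[35 52 48 51 54 53 47 41 39 34 35 35]
inside 1481 [439.2 181.3  34.4]
67 [434.5 181.1  24.7] z 68.5 spout -149.75659705391843 2
[3 4 5 7 6 7 6 8 7 6 4 4]
inside 240 [435.3 181.8  34.2]
t: 9.27
ee_pos: [442.0, 168.7, 271.5]
orientation: [-2.993, -0.952, 0.004]
ft_force: [-0.4, -1.0, 0.3]
width: 87.5
grasp_force: 0.0
t: 9.85
ee_pos: [440.0, 179.3, 162.5]
orientation: [2.995, 0.949, -0.003]
ft_force: [-0.5, 0.4, 0.2]
width: 88.1
grasp_force: 0.0
[440.02398185 179.3140937  162.54271477] 9.85 88.07705813381001
1024 [436.9 181.7  24.6] z 67.8 spout -148.34454046649668 48
[114 117  98  91  83  67  61  61  64  78  88 102]
inside 2693 [435.1 180.7  34.6]
tool y -54.84159999281676
0.79 [362.2, 275.6] [[426.6503506   75.90907855  35.        ]]
0.72 [187.9, 290.5] [[328.51909042 190.09763725  35.        ]]
0.59 [270.5, 204.7] [[433.21742306 176.22028009  35.        ]]
```

```bash
python3 -m creep '[-0.001,0.001,-0.01,-0.01, -0.003,0.0025,-0.02,-0.03, -0.003,0.0025,-0.04,-0.03, -0.003,0.0025,-0.06,-0.03, -0.003,0.0025,-0.08,-0.03, -0.003,0.0025,-0.095,-0.03, -0.003,0.0025,-0.108,-0.03, -0.003,0.0025,-0.116,-0.03, -0.003,0.0025,-0.1205,-0.03, -0.003,0.0025,-0.1205,-0.03]'
python3 -m creep '[0,0,0,0,0,0,0,0,0,0,0,0,0,0,0,0,0,0,0,0,0,0,0,0,0,0,0,0]' 0.45
```

```text
t: 10.78
ee_pos: [436.8, 181.9, 41.9]
orientation: [3.009, 0.903, -0.002]
ft_force: [0.6, -0.3, -0.2]
width: 87.7
grasp_force: 0.0
t: 11.37
ee_pos: [437.6, 182.1, 43.0]
orientation: [-3.009, -0.904, -0.001]
ft_force: [-1.0, -0.4, 3.6]
width: 50.4
grasp_force: 30.0
```

```bash
python3 -m creep '[0,0,0.002,0, 0,0,0.006,0, 0,0,0.014,0, 0,0,0.03,0, 0,0,0.05,0, 0,0,0.075,0, 0,0,0.1,0, 0,0,0.12,0, 0,0,0.138,0, 0,0,0.145,0]'
python3 -m creep '[0,-0.005,0,-0.01, 0.001,-0.017,0,-0.03, 0.002,-0.037,0,-0.06, 0.003,-0.062,0,-0.09, 0.004,-0.09,0,-0.12, 0.005,-0.12,0,-0.15, 0.006,-0.15,0,-0.18, 0.007,-0.18,0,-0.2, 0.008,-0.21,0,-0.204, 0.009,-0.237,0,-0.204]'
python3 -m creep '[0,-0.02,0,0, 0.0005,-0.035,0,0, 0.0005,-0.045,0,0, 0.0005,-0.05,0,0, 0.0005,-0.051,0,0, 0.0005,-0.051,0,0, 0.0005,-0.051,0,0]'
python3 - <<'E'
from rim import *
o=get_obs(); im,d=cams.get_image("wrist"); cv2.imwrite("pics/w5.png",im[:,:,::-1]); C=cam("wrist",o)
np.savez("w5.npz",im=im,d=d,p=o["ee_pos"],r=o["orientation"]); print(o["ee_pos"],o["t"],o["width"],o["ft_force"])
R=Rn.from_rotvec(o["orientation"]).as_matrix(); print("tool y",np.degrees(np.arctan2(R[1,1],R[0,1])))
t=o["ee_pos"]; zz=t[2]-42
rim(C,d,t[:2],zz+62,zz+78)
E
```

```text
t: 12.2
ee_pos: [438.4, 182.4, 190.6]
orientation: [-3.008, -0.904, -0.007]
ft_force: [0.2, 0.8, -1.2]
width: 50.4
grasp_force: 30.0
t: 13.03
ee_pos: [444.6, -57.3, 186.2]
orientation: [-3.085, -0.59, 0.005]
ft_force: [0.4, -0.2, -1.5]
width: 50.2
grasp_force: 30.0
t: 13.62
ee_pos: [446.6, -105.4, 187.4]
orientation: [-3.085, -0.594, 0.001]
ft_force: [0.8, 0.2, -1.8]
width: 50.2
grasp_force: 30.0
[ 446.57670432 -105.38195678  187.36884929] 13.6167 50.19237136055136 [ 0.75023934  0.23271119 -1.83103748]
tool y -68.21489414796423
2360 [ 443.5 -107.6   28.1] z 214.0 spout 19.979846914756617 624
[  0   0   0  52 786 195 206 205 704 212   0   0]
inside 2599 [ 451.9 -103.5   29.7]
```

Run:
```python
from rim import *
z=np.load("w5.npz"); C=cam("wrist",{"ee_pos":z["p"],"orientation":z["r"]}); d=z["d"]; t=z["p"]
a=np.radians(-68.2); u=np.array([np.cos(a),np.sin(a)]); n=np.array([-u[1],u[0]])
v,uu=np.mgrid[0:420,0:560]; m=d>0; X=ondepth(C,np.c_[uu[m],v[m]],d[m]); s=(X[:,:2]-t[:2])@u; w=(X[:,:2]-t[:2])@n
k=(abs(s)<22)&(abs(w)<45)&(X[:,2]>150)
print(np.histogram(X[k,2],range(150,260,5)))
for lo in(195,200,205,210,215):
  q=k&(X[:,2]>=lo)&(X[:,2]<lo+5); print(lo,q.sum(),np.percentile(w[q],[0,5,50,95,100]).round(1) if q.any() else "")
q=k&(X[:,2]>205)&(X[:,2]<222)&(abs(s)<15)
Y=np.c_[s,w][q]; f=least_squares(lambda p:np.hypot(Y[:,0],Y[:,1]-p[0])-p[1],[0,25],loss="soft_l1"); print(f.x,np.histogram(w[q],range(-45,50,5)))
```

```text
(array([ 179,  191,  208,  214,  244, 4487,  845,  890,  965, 1049, 1139,
       1011, 1448,    1,    0,    0,    0,    0,    0,    0,    0]), array([150, 155, 160, 165, 170, 175, 180, 185, 190, 195, 200, 205, 210,
       215, 220, 225, 230, 235, 240, 245, 250, 255]))
195 1049 [-28.6 -27.  -15.1  23.7  24.3]
200 1139 [-28.4 -27.4 -14.6  23.6  24.5]
205 1011 [-27.2 -24.3 -14.6  23.7  24.4]
210 1448 [-23.5 -21.5  -8.4  24.5  25.8]
215 1 [20.5 20.5 20.5 20.5 20.5]
[ 0.17567846 24.16338773] (array([  0,   0,   0,  35, 416, 158,   0,   0,   0,   0,   0,   0,  54,
       512,  33,   0,   0,   0]), array([-45, -40, -35, -30, -25, -20, -15, -10,  -5,   0,   5,  10,  15,
        20,  25,  30,  35,  40,  45]))
```

```bash
python3 -m creep '[0,-0.0005,-0.006,0, 0,-0.0005,-0.018,0, 0,-0.0005,-0.033,0, 0,-0.0005,-0.048,0, 0,-0.0005,-0.062,0, 0,-0.0005,-0.075,0, 0,-0.0005,-0.086,0, 0,-0.0005,-0.095,0, 0,-0.0005,-0.102,0, 0,-0.0005,-0.106,0]'
python3 -m creep '[0,0,-0.002,0, 0,0,-0.003,0, 0,0,-0.004,0, 0,0,-0.005,0, 0,0,-0.006,0, 0,0,-0.006,0]'
```

```text
t: 14.5
ee_pos: [446.6, -106.1, 80.8]
orientation: [-3.085, -0.594, 0.001]
ft_force: [-0.1, 0.3, -1.4]
width: 50.5
grasp_force: 30.0
t: 15.0
ee_pos: [447.0, -106.5, 75.8]
orientation: [3.085, 0.593, 0.001]
ft_force: [-1.2, -0.9, -2.2]
width: 50.1
grasp_force: 30.0
```

```bash
python3 -m creep '[0,0,-0.0005,0, 0,0,-0.001,0, 0,0,-0.0015,0, 0,0,-0.002,0, 0,0,-0.002,0]'
python3 -m creep '[0,0,-0.0005,0, 0,0,-0.001,0, 0,0,-0.001,0, 0,0,-0.001,0]'
python3 -m creep '[0,0,-0.0005,0, 0,0,-0.001,0, 0,0,-0.001,0, 0,0,-0.001,0]'
```

```text
t: 15.42
ee_pos: [446.8, -106.5, 73.6]
orientation: [-3.085, -0.593, 0.0]
ft_force: [-0.1, -0.9, -1.4]
width: 50.3
grasp_force: 30.0
t: 15.75
ee_pos: [447.0, -106.5, 72.9]
orientation: [3.085, 0.593, 0.0]
ft_force: [-0.6, 0.7, 4.5]
width: 50.6
grasp_force: 30.0
t: 16.08
ee_pos: [447.5, -106.4, 72.8]
orientation: [3.085, 0.592, 0.002]
ft_force: [-3.4, 3.1, 17.5]
width: 50.6
grasp_force: 30.0
```

```bash
python3 -m creep '[0,0,0.001,0, 0,0,0.001,0, 0,0,0.001,0]'
python3 -m creep '[0,0,0,0,0,0,0,0,0,0,0,0,0,0,0,0,0,0,0,0]' 0.85
python3 -m creep '[0,0,0.004,0, 0,0,0.012,0, 0,0,0.025,0, 0,0,0.05,0, 0,0,0.08,0, 0,0,0.11,0, 0,0,0.14,0, 0,0,0.16,0, 0,0,0.17,0, 0,0,0.17,0]'
python3 - <<'E'
from h import *
o=get_obs(); im,d=cams.get_image("wrist"); cv2.imwrite("pics/w6.png",im[:,:,::-1]); C=cam("wrist",o)
np.savez("w6.npz",im=im,d=d,p=o["ee_pos"],r=o["orientation"]); print(o["ee_pos"],o["t"],o["width"])
c=np.array([478.0,-185.0]); th=np.linspace(0,2*np.pi,361); G=cv2.resize(im[60:270,110:390],None,fx=2.8,fy=2.8,interpolation=cv2.INTER_CUBIC)[:,:,::-1].copy()
a=np.radians(111.8); b=np.array([np.cos(a),np.sin(a)]); t=np.array([-b[1],b[0]]); w=c+85*b
def dr(X,col): 
    p=((proj(C,X)-[110,60]+.5)*2.8-.5); cv2.polylines(G,[p.round().astype(int).reshape(-1,1,2)],True,col,1)
for r,zz,col in((33.5,46,(255,0,255)),(26,100,(0,0,255))): dr(np.c_[w[0]+r*np.cos(th),w[1]+r*np.sin(th),0*th+zz],col)
dr([np.r_[c+i*10*b+j*37*t,124] for i,j in((1,1),(1,-1),(-1,-1),(-1,1))],(0,255,255))
cv2.imwrite("pics/w6c.png",G)
v,uu=np.mgrid[0:420,0:560]; m=d>0; X=ondepth(C,np.c_[uu[m],v[m]],d[m]); r=np.hypot(*(X[:,:2]-w).T)
k=(r>20)&(r<34)&(X[:,2]>90)&(X[:,2]<104); an=np.arctan2(*(X[k,:2]-w)[:,::-1].T)
for i in range(8):
    q=(an>=-np.pi+i*np.pi/4)&(an<-np.pi+(i+1)*np.pi/4); print(-180+45*i,q.sum(),np.percentile(X[k][q,2],90).round(1) if q.any() else "",np.percentile(r[k][q],90).round(1) if q.any() else "")
E
```

```text
t: 16.33
ee_pos: [447.2, -106.5, 72.9]
orientation: [3.085, 0.593, 0.001]
ft_force: [-0.9, 0.2, 5.8]
width: 50.0
grasp_force: 30.0
t: 16.75
ee_pos: [446.8, -106.5, 72.5]
orientation: [-3.085, -0.593, 0.0]
ft_force: [0.7, 0.4, 0.6]
width: 74.6
grasp_force: 0.0
t: 17.58
ee_pos: [448.1, -106.8, 245.3]
orientation: [3.083, 0.593, 0.007]
ft_force: [0.3, 0.1, 0.1]
width: 74.9
grasp_force: 0.0
[ 448.14010771 -106.80702246  245.2514391 ] 17.5833 74.94015680754661
-180 150 99.3 28.8
-135 126 99.5 26.0
-90 101 99.8 26.4
-45 73 99.7 26.3
0 70 99.9 25.8
45 70 99.6 25.2
90 88 99.4 24.6
135 124 99.4 24.8
```

View pics/w6c.png

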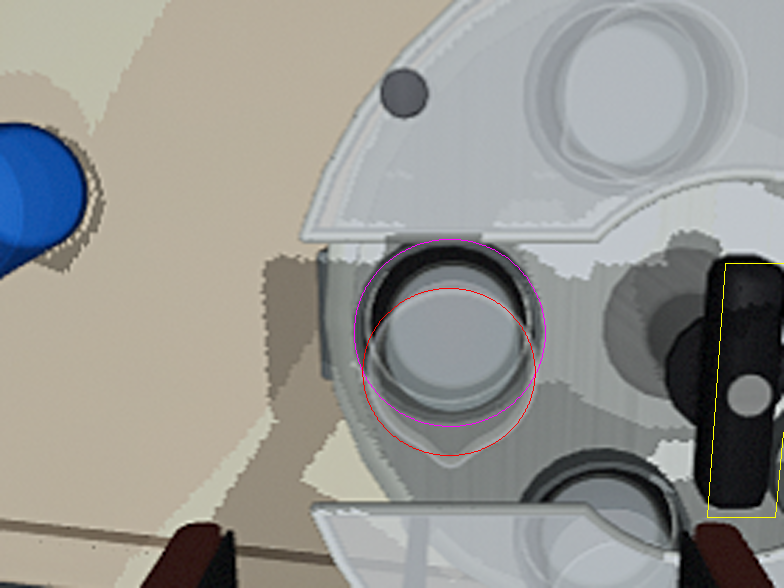

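The beaker stands upright in the well. Its rim is level at 99.3–99.9 mm (nominal 100), and the well ring and bar still match the 111.8° notch direction. The hand is clear, so I'm handing in.

```bash
python3 -c "
from workcell import ticket; print(ticket.close_job())"
```

```text
the job is handed in; nothing more can be done
None
```

The carousel's free full-size well stands in the loading notch with the beaker upright and fully home in it, and the job was handed in at about 17.6 s; no verdict came back.

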